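# Press the bench's stuck pop pin home

## Task

Two identical black-knobbed pop pins stand on the bottom rail of the weight bench: one has dropped home, the other has stuck and its knob stands proud of its bush. With the fingertips, press the stuck knob gently straight down until it is fully home, then draw the hand well clear, a hand's width or more. Do not pull a knob up, do not touch the pin that is already home, and leave the tray and the dumbbells, tumbler and ring in it where they are.

Things in the scene. Friction and masses are not known exactly. Their poses are not given: they have to be found in the camera images.
- stuck_pin (a joint): the pin to press: how far (m) its knob stands up from home; 0 = home, 0.011 to 0.016 at the start (the pin could be pulled to 0.024). It slides vertically, sticks where it is left, needs about 5 N of push to slide down and then meets a hard stop at 0: reach it slowly (10 mm/s), as over 50 N is too hard a press
- stuck_pin_top (a point): centre of the flat top of the stuck pin's black knob (knob 34 mm across, 26 mm high, flat top 24 mm across, z up); it travels down with the knob. Home, it is 52 mm above the base of its bush and 135 mm above the floor (floor: z = 0)
- stuck_pin_base: the stuck pin's fixed steel weld nut and bush (28 mm wide, 24 mm high) with all it carries; origin at the centre of its underside, on the rail's 60 mm wide sleeve, 83 mm above the floor. Gap between bush and knob: 2 mm when home, 13 to 18 mm when stuck, with the 10 mm bright shaft showing. The pins swap places between starts: either may be nearer the backrest
- home_pin (a joint): the other pin, identical, to be left alone: how far (m) its knob stands up from home; 0 = home, as at the start
- home_pin_top (a point): centre of the flat top of the home pin's knob, 135 mm above the floor
- home_pin_base: the home pin's fixed weld nut and bush and all it carries; origin at the centre of its underside. The pins stand 200 mm apart along the rail
- bench: steel weight bench, fixed; origin on the 8 mm mat under the rail, midway between the pins. +y runs along the 50 mm square rail to the backrest. Pins at y = +0.1 and -0.1, on sleeves 75 mm above the mat. From y = 0.225, 112 mm up, a 32 mm strut rises to +y at about 45 deg to the upright backrest (y = 0.75); a 420 mm long, 72 mm high stabiliser bar crosses at y = -0.35
- tray: grey plastic tray 210 x 300 x 45 mm (x, y, z), 4 mm walls, loose on the mat on the far side of the rail; origin at the centre of its underside; leave in place
- dumbbell0: chrome hexagonal mini dumbbell 144 mm long along y, 46 mm across, lying in the tray; origin at the middle of its underside
- dumbbell1: second, identical dumbbell beside it
- tumbler: empty glass tumbler 72 mm wide, 100 mm tall, upright in the tray; origin at the centre of its underside
- grip_ring: white silicone grip ring 76 mm across, 24 mm high, flat in the tray; origin at the centre of its underside

How it is judged:
By the outcome, as a careful person would: the job done as asked, in the order asked, and still so for the second after the job is handed in, with the robot touching nothing.
It also fails if it takes over 32 s, if anything falls off the work surface, if the arm or the gripper's body presses on something with over 40 N, if the wrist force passes 120 N, or if a joint passes its speed limit or range.

## Robot

A 7-joint arm with a two-finger parallel gripper is mounted at the origin on the work surface. World frame = base frame: x ahead of the robot, y to its left, z up, the work surface at z = 0. Lengths are in m, angles in rad, forces in N, time in s.
With the tool pointing down it reaches from about 0.425 to 0.925 m from the base axis. Payload 6.8 kg.
Tool frame: the origin (TCP) lies between the finger pads, 19 mm behind the fingertips; this is the grasp point; z points along the fingers, y is the line along which they close (so a half turn about z gives the same grasp; the last joint's range is limited). The gripper opens to 85 mm and grips with 20 to 120 N. Pads are 22 mm wide; open, the fingers measure 114 mm over their backs; the gripper's body (76 mm by 85 mm) begins 54 mm behind the grasp point. The pads swing forward as they close: fully open they stand 13 mm farther back than shut.
Start: joints at [1.167, 0.477, 0.022, 1.555, -0.011, 1.109, -0.083], TCP at [0.197, -0.646, 0.25] pointing down, gripper open.
Joint ranges: [-2.96, 2.96], [-0.34, 2.1], [-1.41, 1.46], [0.24, 2.44], [-1.37, 4.51], [0.17, 1.92], [-2.96, 2.96]. Speed limits (rad/s): [2.39, 2.39, 3.14, 3.14, 3.14, 3.14, 3.14].

## Interface

Orientations are given as a rotation vector (axis times angle).
In Python, from bench import r gives the robot as it stands. The module is installed in compiled form; this text tells all that it offers.
- The arm moves only by the tool servo_tool, never from a script. Its argument "commands" is a list of rows, each a list of 7 numbers: the turn, a rotation vector about the world's x, y, z in degrees, then the shift along the world's x, y, z in mm, then the closure, from 0 (fully open) to 1 (shut). A call has 1 to 5 rows; each row is the pose to reach, as a shift and turn from the pose commanded when the call began; what a row does not reach only later rows make up. A row lasts 1/12 s, in which the tool goes at most 41.7 mm and 7.16 degrees, less where a joint would pass 70% of its speed; a pose out of reach is approached as far as the arm can. A call with a gripper value outside its range is refused whole. The fingers move at their own pace and stop on an object; "force" is the grip in N (left out, the last holds). Time passes only in rows, so rows that repeat a pose let the fingers close. It gives the time, the measured TCP pose, the force, the opening and the grip force at its end, in the units of the state.
- r.get_obs(): the state, without advancing time (a new reading comes with each control period).
- r.grab_frame(name): name is "scene" or "side" or "wrist"; returns (picture, depth): 480x640x3 uint8, blue, green, red; 480x640 float32, m along the optical axis (not along the pixel's ray), 0 where there is no reading.
- r.camera_info(name): a dict with "vertical_fov" (degrees; the focal length in pixels is half the picture's height over the tangent of half this angle, whatever the lens; pixels are square), "cx", "cy" (the principal point, pixels), "cam_to_world" (4x4, takes a point from camera to world coordinates); the wrist camera has in their place "T_tool_cam" (4x4, takes a point from camera to tool coordinates, whose origin is the TCP and whose axes are the flange's). Camera axes: x right, y up, looking along -z (the intrinsics and any distortion apply to the point x, -y, -z); pixel columns grow to the right and rows downward; lengths in m; the calibration is good to about 2 mm. A picture is of the moment at which its call begins: read the wrist's pose just before it. camera_info takes no time and is no camera call.
- r.hand_in(): hands the job in; it is judged then, once.
The state is a dict: "clock": time; "joints": joint angles; "qvel": joint speeds; "tau": joint torques, N m; "tcp_pos": TCP position; "orientation": TCP orientation; "contact_force": force on the tool from outside, world axes, zero at the start; "moment": the same for the moment, N m; "grip_width": finger opening in m; "gripper_force": force on a finger pad.
Only numpy, scipy, OpenCV 4.12 (cv2) and the standard library are available. Lean on these libraries where they do the work, as an engineer would, in place of code of your own. Each camera call takes 0.05 s, during which the arm holds its last target. There are 200 camera calls.

## Working session

There is one attempt and no reset: what is moved stays moved. The work goes in short steps, Python scripts to look and compute and a tool call to move; the robot and the scene stay as the last step left them, time stands still between calls to the robot, and variables do not carry over. Pictures are saved under pics/ and viewed, at most 10 in all, crops included, and the job is handed in when it is done.

Besides the shell and the picture viewer there is one more tool, called after "Request:" as name(argument=value, ...) on one line, values as JSON. servo_tool: Moves the arm, as the interface text tells. Its arguments: {"type":"object","properties":{"commands":{"type":"array"},"force":{"type":"number"}},"required":["commands"]}

```bash
mkdir -p pics
cat > h.py <<'E'
import numpy as np, cv2
from bench import r
def grab(n):
    im,d=r.grab_frame(n); cv2.imwrite(f'pics/{n}.png',im); np.save(f'{n}.npy',d); return im,d
def pts(n,d):
    c=r.camera_info(n); f=240/np.tan(np.radians(c['vertical_fov'])/2)
    v,u=np.mgrid[:480,:640]
    p=np.stack([(u-c['cx'])/f*d,-(v-c['cy'])/f*d,-d,np.ones_like(d)],-1)
    return (p@np.array(c['cam_to_world']).T)[...,:3]
E
python3 - <<'E'
from h import *
for n in('scene','side'):
    im,d=grab(n); print(n,{k:(np.round(v,3).tolist() if not isinstance(v,str) else v) for k,v in r.camera_info(n).items()})
print(r.get_obs())
E
```

```text
scene {'vertical_fov': 50.901, 'cx': 322.534, 'cy': 232.734, 'cam_to_world': [[-0.617, -0.672, 0.41, 0.921], [0.787, -0.519, 0.333, 0.278], [-0.011, 0.528, 0.849, 0.785], [0.0, 0.0, 0.0, 1.0]]}
side {'vertical_fov': 46.94, 'cx': 320.491, 'cy': 249.96, 'cam_to_world': [[-0.871, 0.27, -0.411, 0.268], [-0.491, -0.438, 0.753, 0.65], [0.023, 0.858, 0.514, 0.531], [0.0, 0.0, 0.0, 1.0]]}
{'clock': 0.1, 'joints': array([ 1.16691948,  0.47774069,  0.02235509,  1.55633062, -0.01152658,
        1.10929857, -0.08309356]), 'qvel': array([ 0.00107476, -0.00194828,  0.00130793, -0.00289952,  0.00095257,
       -0.00245162, -0.00149958]), 'tau': array([ 3.96697797e-03, -5.97762251e+01,  1.61343042e+00, -2.81956208e+01,
        1.28101098e-02,  5.00879265e-03,  3.31980152e-05]), 'tcp_pos': array([ 0.19659924, -0.64521882,  0.24911683]), 'orientation': array([-3.10570409e+00, -4.62681678e-01,  5.39744597e-04]), 'contact_force': array([ 0.24029541,  0.12102777, -0.38951321]), 'moment': array([-0.03351279, -0.02891303, -0.04097917]), 'gripper_force': 0.0, 'grip_width': 0.0850330440631895}
```

View pics/scene.png

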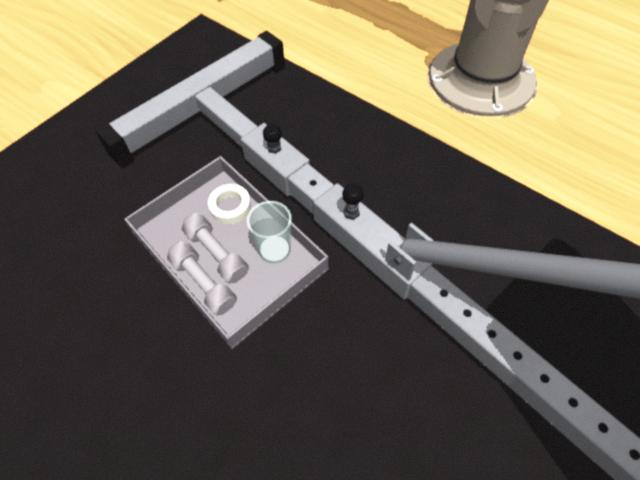

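View pics/side.png

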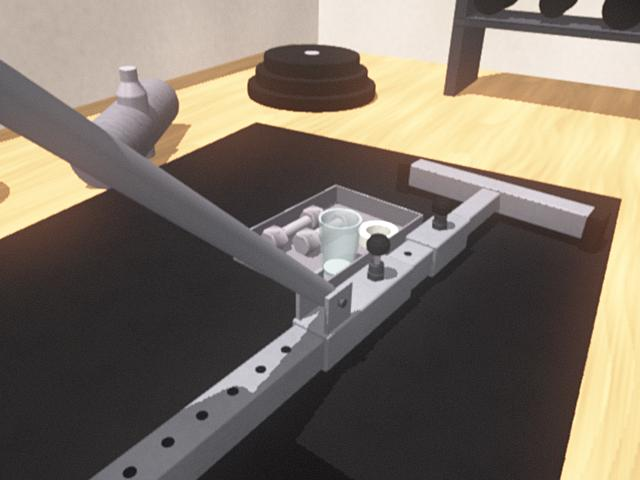

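The stuck pin is the one nearer the strut: scene about (353,193), side about (377,243). The home pin is at scene (272,132). Next I measure both.

Run:
```python
from h import *
A=cv2.imread('pics/scene.png')[110:235,240:400]; B=cv2.imread('pics/side.png')[190:315,330:490]
cv2.imwrite('pics/crop.png',np.vstack([cv2.resize(x,(760,594),interpolation=2)[:, :] for x in (A,B)])[:,:] if 0 else np.hstack([cv2.resize(A,(400,312),interpolation=2),cv2.resize(B,(400,312),interpolation=2)]))
for n,L in(('scene',[(353,193),(353,188),(353,198),(348,193),(358,193),(272,132),(272,128),(353,214),(340,202),(375,232)]),('side',[(377,243),(377,236),(377,250),(370,243),(384,243),(440,207),(377,270)])):
    P=pts(n,np.load(n+'.npy'))
    for u,v in L: print(n,u,v,np.round(P[v,u],4))
for n in('scene','side'):
    P=pts(n,np.load(n+'.npy')); d=np.load(n+'.npy')
    u,v=(353,193) if n=='scene' else (377,243)
    Q=P[v-15:v+16,u-15:u+16].reshape(-1,3); dd=d[v-15:v+16,u-15:u+16].ravel()
    s=(Q[:,2]>.14)&(dd>0); T=Q[s]; print(n,s.sum(),T.max(0),T.min(0)); 
    t=T[T[:,2]>np.percentile(T[:,2],95)-.004]; print('top',t.mean(0),len(t),t.min(0),t.max(0))
```

```text
scene 353 193 [0.5289 0.0225 0.1524]
scene 353 188 [0.52   0.0161 0.1507]
scene 353 198 [0.5322 0.0253 0.1452]
scene 348 193 [0.5322 0.0154 0.1501]
scene 358 193 [0.5229 0.0278 0.1503]
scene 272 132 [ 0.4974 -0.1742  0.134 ]
scene 272 128 [ 0.4904 -0.1803  0.1342]
scene 353 214 [0.5283 0.0249 0.0956]
scene 340 202 [ 0.5153 -0.0115  0.0839]
scene 375 232 [0.5285 0.0702 0.0842]
side 377 243 [0.5176 0.0291 0.1469]
side 377 236 [0.523  0.0179 0.1511]
side 377 250 [0.5158 0.0313 0.1373]
side 370 243 [0.5281 0.0291 0.1437]
side 384 243 [0.5096 0.0231 0.1464]
side 440 207 [ 0.4898 -0.1637  0.1286]
side 377 270 [0.5159 0.0242 0.1001]
scene 302 [0.53826812 0.03368071 0.15314524] [5.09313356e-01 4.28111550e-04 1.40073571e-01]
top [0.52290423 0.01776186 0.14990346] 188 [0.50931336 0.00424562 0.14769698] [0.53499457 0.03084388 0.15314524]
side 299 [0.53778079 0.03548039 0.15201975] [0.50442446 0.005036   0.14003851]
top [0.52017576 0.01963497 0.14998018] 162 [0.50781286 0.005036   0.14746132] [0.53384204 0.03134511 0.15201975]
```

View pics/crop.png

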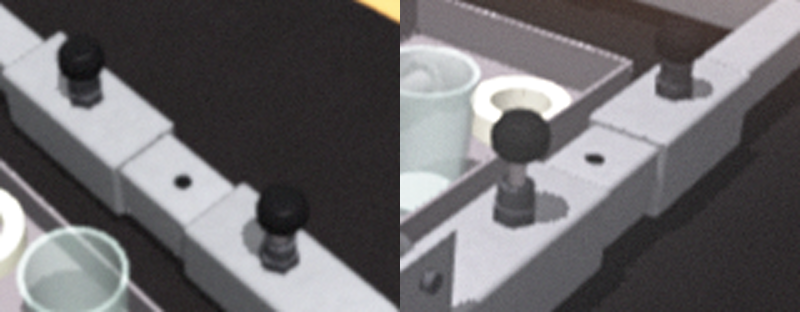

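The stuck knob's top is at about (0.5215, 0.0187, 0.150) and the home knob at about (0.494, -0.177). I'll close the fingers and approach at height.

Request:
servo_tool(commands=[[0,0,0,25,25,0,1],[0,0,0,50,50,0,1],[0,0,0,75,75,0,1],[0,0,0,100,100,0,1],[0,0,0,125,125,0,1]], force=40)

```text
clock: 0.52
tcp_pos: [0.3225, -0.5192, 0.2496]
orientation: [-3.107, -0.463, 0.001]
contact_force: [0.9, -1.4, 0.9]
grip_width: 0.0252
gripper_force: 0.0
```

Request:
servo_tool(commands=[[0,0,0,20,30,0,1],[0,0,0,40,60,0,1],[0,0,0,60,90,0,1],[0,0,0,80,120,0,1],[0,0,0,100,150,0,1]])

```text
clock: 0.93
tcp_pos: [0.4222, -0.369, 0.2498]
orientation: [-3.107, -0.463, 0.001]
contact_force: [0.3, 0.1, -0.1]
grip_width: -0.0002
gripper_force: 0.0
```

Request:
servo_tool(commands=[[0,0,0,15,32,0,1],[0,0,0,30,64,0,1],[0,0,0,45,96,0,1],[0,0,0,60,128,0,1],[0,0,0,75,160,0,1]])

```text
clock: 1.35
tcp_pos: [0.4969, -0.209, 0.2498]
orientation: [-3.107, -0.463, 0.001]
contact_force: [0.1, 0.3, 0.1]
grip_width: -0.0001
gripper_force: 0.0
```

Request:
servo_tool(commands=[[0,0,0,5,32,0,1],[0,0,0,10,64,0,1],[0,0,0,15,96,0,1],[0,0,0,20,128,0,1],[0,0,0,25,160,0,1]])

```text
clock: 1.77
tcp_pos: [0.5215, -0.0492, 0.2498]
orientation: [3.107, 0.463, -0.001]
contact_force: [0.8, 0.5, 0.2]
grip_width: -0.0003
gripper_force: 0.0
```

Request:
servo_tool(commands=[[0,0,0,0,25,-10,1],[0,0,0,0,50,-20,1],[0,0,0,0,68,-30,1],[0,0,0,0,68,-40,1],[0,0,0,0,68,-50,1]])

```text
clock: 2.18
tcp_pos: [0.5215, 0.0181, 0.1992]
orientation: [-3.107, -0.467, 0.001]
contact_force: [-0.1, -0.5, -0.1]
grip_width: -0.0003
gripper_force: 0.0
```

Run:
```python
from h import *
print({k:np.round(v,4) for k,v in r.get_obs().items() if k in('tcp_pos','contact_force','clock')})
A,_=grab('scene');B,_=grab('side')
c=lambda I,u,v:cv2.resize(I[v-75:v+75,u-50:u+50],(400,600),interpolation=2)
cv2.imwrite('pics/c2.png',np.hstack([c(A,353,175),c(B,377,225)]))
```

```text
{'clock': np.float64(2.1833), 'tcp_pos': array([0.5215, 0.0181, 0.1992]), 'contact_force': array([-0.143 , -0.5076, -0.1095])}
```

View pics/c2.png

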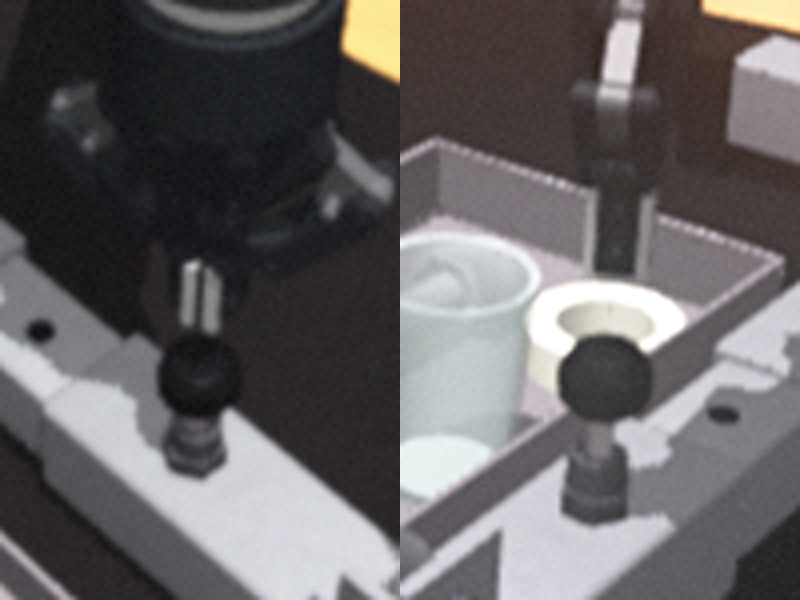

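The closed fingertips are above the knob in both views: crop scene tips at (200,330) over knob (200,375), and side tips at (617,275) over knob (605,380). I'll lower the tool.

Request:
servo_tool(commands=[[0,0,0,0,0,-6,1],[0,0,0,0,0,-12,1],[0,0,0,0,0,-18,1],[0,0,0,0,0,-21,1],[0,0,0,0,0,-22,1]])

```text
clock: 2.7
tcp_pos: [0.5215, 0.0169, 0.1774]
orientation: [-3.107, -0.462, 0.001]
contact_force: [-0.5, 0.3, -0.4]
grip_width: -0.0001
gripper_force: 0.0
```

Request:
servo_tool(commands=[[0,0,0,0,0,-1,1],[0,0,0,0,0,-2,1],[0,0,0,0,0,-3,1],[0,0,0,0,0,-4,1],[0,0,0,0,0,-5,1]])

```text
clock: 3.12
tcp_pos: [0.5219, 0.0173, 0.1731]
orientation: [3.107, 0.463, 0.0]
contact_force: [0.3, -1.1, 0.5]
grip_width: 0.0003
gripper_force: 0.0
```

Request:
servo_tool(commands=[[0,0,0,0,0,-0.8,1],[0,0,0,0,0,-1.6,1],[0,0,0,0,0,-2.4,1],[0,0,0,0,0,-3.2,1],[0,0,0,0,0,-4,1]])

```text
clock: 3.53
tcp_pos: [0.5218, 0.0173, 0.169]
orientation: [3.107, 0.463, 0.0]
contact_force: [-0.8, -0.1, 3.7]
grip_width: 0.0002
gripper_force: 1.9
```

Contact was made at about 0.169. The stop is expected near 0.154.

Request:
servo_tool(commands=[[0,0,0,0,0,-0.8,1],[0,0,0,0,0,-1.6,1],[0,0,0,0,0,-2.4,1],[0,0,0,0,0,-3.2,1],[0,0,0,0,0,-4,1]])

```text
clock: 3.95
tcp_pos: [0.5218, 0.0173, 0.1651]
orientation: [3.107, 0.463, 0.0]
contact_force: [-1.6, 0.5, 3.7]
grip_width: 0.0
gripper_force: 1.9
```

Request:
servo_tool(commands=[[0,0,0,0,0,-0.8,1],[0,0,0,0,0,-1.6,1],[0,0,0,0,0,-2.4,1],[0,0,0,0,0,-3.2,1],[0,0,0,0,0,-4,1]])

```text
clock: 4.37
tcp_pos: [0.5218, 0.0173, 0.1609]
orientation: [3.107, 0.463, 0.0]
contact_force: [-1.1, -0.3, 3.9]
grip_width: -0.0001
gripper_force: 1.9
```

Request:
servo_tool(commands=[[0,0,0,0,0,-0.8,1],[0,0,0,0,0,-1.6,1],[0,0,0,0,0,-2.4,1],[0,0,0,0,0,-3.2,1]])

```text
clock: 4.7
tcp_pos: [0.5218, 0.0173, 0.1577]
orientation: [3.107, 0.463, 0.0]
contact_force: [-1.0, -0.0, 3.9]
grip_width: 0.0004
gripper_force: 1.9
```

Still sliding at about 4 N. I'll use finer steps into the stop.

Request:
servo_tool(commands=[[0,0,0,0,0,-0.5,1],[0,0,0,0,0,-1,1],[0,0,0,0,0,-1.5,1],[0,0,0,0,0,-2,1]])

```text
clock: 5.03
tcp_pos: [0.5218, 0.0173, 0.1558]
orientation: [3.107, 0.463, 0.0]
contact_force: [-1.6, -1.0, 3.5]
grip_width: -0.0
gripper_force: 1.9
```

Request:
servo_tool(commands=[[0,0,0,0,0,-0.4,1],[0,0,0,0,0,-0.8,1],[0,0,0,0,0,-1.2,1]])

```text
clock: 5.28
tcp_pos: [0.5218, 0.0173, 0.1546]
orientation: [3.107, 0.463, 0.0]
contact_force: [-0.1, -0.2, 3.1]
grip_width: -0.0004
gripper_force: 1.9
```

Request:
servo_tool(commands=[[0,0,0,0,0,-0.3,1],[0,0,0,0,0,-0.6,1],[0,0,0,0,0,-0.6,1]])

```text
clock: 5.53
tcp_pos: [0.5218, 0.0173, 0.1539]
orientation: [-3.107, -0.463, -0.0]
contact_force: [-0.1, -0.4, 3.0]
grip_width: 0.0004
gripper_force: 1.5
```

Request:
servo_tool(commands=[[0,0,0,0,0,-0.3,1],[0,0,0,0,0,-0.3,1]])

```text
clock: 5.7
tcp_pos: [0.5218, 0.0173, 0.1538]
orientation: [3.107, 0.463, 0.0]
contact_force: [-0.6, 0.4, 3.9]
grip_width: -0.0
gripper_force: 2.3
```

Request:
servo_tool(commands=[[0,0,0,0,0,-0.3,1],[0,0,0,0,0,-0.3,1]])

```text
clock: 5.87
tcp_pos: [0.5218, 0.0173, 0.1538]
orientation: [3.107, 0.463, 0.0]
contact_force: [-1.9, -0.6, 7.6]
grip_width: -0.0002
gripper_force: 3.6
```

Request:
servo_tool(commands=[[0,0,0,0,0,-0.3,1],[0,0,0,0,0,-0.3,1]])

```text
clock: 6.03
tcp_pos: [0.5219, 0.0173, 0.1538]
orientation: [3.107, 0.463, 0.0]
contact_force: [-2.9, -0.4, 9.8]
grip_width: -0.0002
gripper_force: 4.9
```

The position has stopped at 0.1538 while the force rises, so this is the hard stop. One more small nudge, then I retract straight up.

Request:
servo_tool(commands=[[0,0,0,0,0,-0.4,1],[0,0,0,0,0,-0.4,1]])

```text
clock: 6.2
tcp_pos: [0.5219, 0.0173, 0.1537]
orientation: [3.107, 0.463, 0.0]
contact_force: [-3.8, -1.0, 13.9]
grip_width: -0.0
gripper_force: 6.7
```

Request:
servo_tool(commands=[[0,0,0,0,0,2,1],[0,0,0,0,0,8,1],[0,0,0,0,0,24,1],[0,0,0,0,0,44,1],[0,0,0,0,0,64,1]])

```text
clock: 6.62
tcp_pos: [0.5212, 0.0173, 0.217]
orientation: [-3.107, -0.463, 0.002]
contact_force: [0.9, -0.6, 0.6]
grip_width: -0.0001
gripper_force: 0.0
```

Request:
servo_tool(commands=[[0,0,0,-5,-20,25,1],[0,0,0,-10,-45,50,1],[0,0,0,-15,-70,75,1],[0,0,0,-15,-85,90,1],[0,0,0,-15,-85,90,1]])

```text
clock: 7.03
tcp_pos: [0.508, -0.0719, 0.3102]
orientation: [3.106, 0.453, 0.009]
contact_force: [0.4, -0.3, -0.0]
grip_width: 0.0002
gripper_force: 0.0
```

Run:
```python
from h import *
print({k:np.round(v,4) for k,v in r.get_obs().items() if k in('tcp_pos','contact_force','clock')})
A,d=grab('scene');B,e=grab('side')
for n,D,w in(('scene',d,(353,198)),('side',e,(377,248))):
    P=pts(n,D); u,v=w; Q=P[v-20:v+21,u-18:u+19].reshape(-1,3)
    s=(np.hypot(Q[:,0]-.5215,Q[:,1]-.0185)<.02)&(Q[:,2]<.17); print(n,np.percentile(Q[s][:,2],[90,95,99]))
c=lambda I,u,v:cv2.resize(I[v-75:v+75,u-50:u+50],(400,600),interpolation=2)
cv2.imwrite('pics/c3.png',np.hstack([c(A,340,175),c(B,390,225)]))
```

```text
{'clock': np.float64(7.0333), 'tcp_pos': array([ 0.508 , -0.0719,  0.3102]), 'contact_force': array([ 0.4114, -0.2778, -0.0243])}
scene [0.13543568 0.135992   0.13717048]
side [0.13540034 0.13584851 0.13636209]
```

View pics/c3.png

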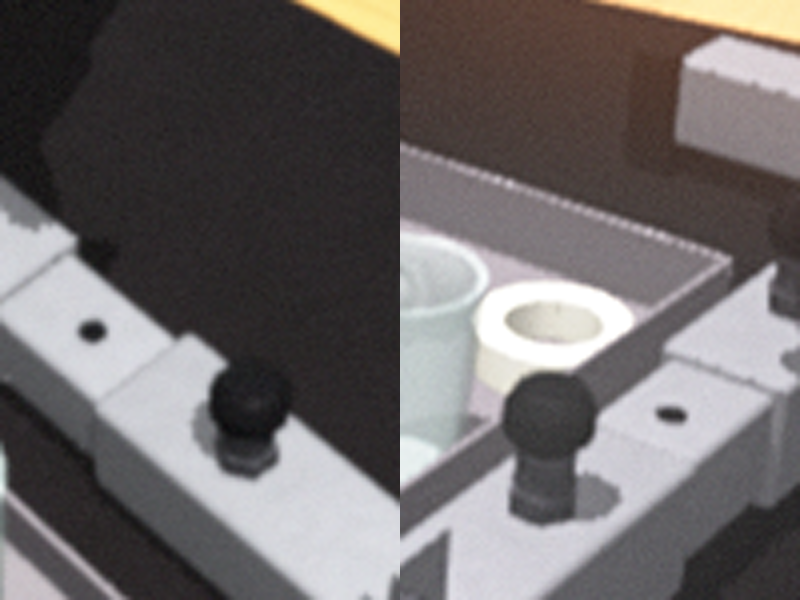

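The knob now sits on its bush, at crop scene (250,400) and side (550,415), with its top at 0.135 m. The hand is about 175 mm above it and clear.

```bash
python3 -c "
from bench import r
print(r.hand_in())"
```

```text
the job is handed in; nothing more can be done
None
```

The stuck pin is pressed fully home: its knob top measures 0.135 m, with about 14 N at the stop. Nothing else was touched, the hand is well clear, and the job is handed in at about 7 s.

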